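# Make up the cutting kit and the finishing kit for the rook carvers

## Task

Make up the two work kits from the stock on the bench: in the long tray with two compartments, the rook whose top is still uncut standing in the square stall and the brass punch lying in the trough; in the tray with three compartments, the rook with cut battlements standing in the empty stall, the wooden sanding drum standing down over the dowel and the double-ended steel riffler lying in the trough. Everything must sit flat on its tray's floor, and the soft stone rooks are to be set down, not dropped. Leave the king, the pawn and the mug standing where they are.

Things in the scene. Friction and masses are not known exactly. Their poses are not given: they have to be found in the camera images.
- rook_plain: The uncut rook: charcoal-grey soapstone rook, 80 mm tall, about 200 g, its head still solid with a plain flat top. Round foot 46 mm in diameter, waist 31 mm; straight round head 42 mm in diameter from 54 to 80 mm above the underside, a good place to grip. Origin: centre of the underside, z up its axis; yaw of no importance.
- rook_cut: The cut rook: charcoal-grey soapstone rook, 80 mm tall, about 180 g, with its battlements cut: five merlons 12 mm high round the rim of the head, paler notches between. Foot 46 mm in diameter, waist 31 mm; head 42 mm in diameter, solid from 54 to 68 mm above the underside, merlons (41 mm across) up to 80 mm. Origin: centre of the underside, z up its axis; yaw of no importance.
- drum: The wooden sanding drum: a round wooden sleeve standing on end, 60 mm in diameter, 50 mm tall, about 70 g, wrapped in brown abrasive, with an open bore about 30 mm wide right through it. Origin: centre of the underside; z up along the bore; same both ends, yaw of no importance.
- punch: The brass punch: an eight-sided brass bar 14 mm across flats lying on the bench, 120 mm long, about 130 g, its last 36 mm tapering to a blunt point. Origin: on the bar's axis, 7 mm above what it lies on, near the balance point, 52 mm from the blunt butt and 68 mm from the point; x runs along the bar to the point.
- riffler: The riffler: a slim double-ended steel file lying on the bench, 140 mm long, about 80 g. Square grip in the middle 10 mm thick and 50 mm long along x, with a flat leaf-shaped file, at most 14 mm wide and 5 mm thick, at either end. Origin: its middle and balance point, 5 mm above what it lies on; x runs along its length (both ends alike).
- cutting_tray: The long narrow wooden kit tray with TWO compartments, fixed, 240 (x) by 78 (y) mm. Origin: centre of its underside, x along its length. Floor 6 mm, wall tops 22 mm above the bench; walls 6 mm thick. Square stall at its -x end: inside x -114 to -48, y -33 to 33 mm (centre -81, 0). Long trough: inside x -42 to 114, y -33 to 33 mm (centre 36, 0).
- finishing_tray: The squarish wooden kit tray with THREE compartments, fixed, 170 (x) by 164 (y) mm. Origin: centre of its underside. Floor 6, wall tops 22 mm above the bench; walls 6 mm. Trough: inside x -79 to 79, y 10 to 76 mm (centre 0, 43). Empty stall: x -79 to -15, y -76 to 4 (centre -47, -36). Dowel stall: x -9 to 79, y -76 to 4, upright dowel 12 mm in diameter at 35, -36, its top 20 mm above the floor.
- king: A charcoal-grey soapstone chess king with a cross on its head, foot 40 mm in diameter, 87 mm tall, loose: not part of the job. Origin: centre of the underside.
- pawn: A small charcoal-grey soapstone pawn with a round head, foot 32 mm in diameter, 54 mm tall, loose: not part of the job. Origin: centre of the underside.
- mug: A tin mug, 78 mm in diameter and 78 mm tall, its handle reaching about 35 mm further at +y, loose: not part of the job. Origin: centre of the underside.

How it is judged:
By the outcome, as a careful person would: the job done as asked, in the order asked, and still so for the second after the job is handed in, with the robot touching nothing.
It also fails if it takes over 138 s, if anything falls off the work surface, if the arm or the gripper's body presses on something with over 40 N, if the wrist force passes 120 N, or if a joint passes its speed limit or range.

## Robot

A 6-joint arm with a two-finger parallel gripper is mounted at the origin on the work surface. World frame = base frame: x ahead of the robot, y to its left, z up, the work surface at z = 0. Lengths are in m, angles in rad, forces in N, time in s.
With the tool pointing down it reaches from about 0.425 to 0.95 m from the base axis. Payload 3.5 kg.
Tool frame: the origin (TCP) lies between the finger pads; the fingertips stand 19 mm ahead of it and the grasp point (between the pads) is the TCP; z points along the fingers, y is the line along which they close (so a half turn about z gives the same grasp; the last joint's range is limited). The gripper opens to 85 mm and grips with 20 to 120 N. Pads are 22 mm wide; open, the fingers measure 114 mm over their backs; the gripper's body (76 mm by 85 mm) begins 54 mm behind the grasp point. The pads swing forward as they close: fully open they stand 13 mm farther back than shut.
Start: joints at [0.979, 0.286, 1.577, -0, 1.279, -0.15], TCP at [0.289, 0.61, 0.25] pointing down, gripper open.
Joint ranges: [-2.77, 2.77], [-0.9, 2.22], [0.21, 2.48], [-1.53, 4.67], [0.24, 2.81], [-2.84, 2.84]. Speed limits (rad/s): [2.79, 2.79, 3.14, 3.14, 3.14, 3.14].

## Interface

Orientations are given as a unit quaternion [x, y, z, w].
In Python, from plant import get_state, cams, ctrl gives the robot as it stands. The module is installed in compiled form; this text tells all that it offers.
- The arm moves only by the tool jog_arm, never from a script. Its argument "deltas" is text: rows parted by semicolons, each of 6 numbers parted by spaces: the shift along the world's x, y, z normalised to -1 to 1, where 1 is 0.02 m, then the turn, a rotation vector about the world's x, y, z normalised to -1 to 1, where 1 is 0.1 rad. In form: x y z ax ay az; .... A call has 1 to 20 rows; each row shifts and turns the commanded pose from where the row before left it; what a row does not reach is not made up. A row lasts 1/8 s, in which the tool goes at most 62.5 mm and 10.7 degrees, less where a joint would pass 70% of its speed; a pose out of reach is approached as far as the arm can. A call with a number of a shift or a turn outside -1 to 1 is refused whole. A call with a gripper value outside its range is refused whole. "gripper" is the opening, from 0 (shut) to 1 (fully open), set as the call begins (left out, the last holds). The fingers move at their own pace and stop on an object; "squeeze" is the grip in N (left out, the last holds). Time passes only in rows, so rows that do not move let the fingers close. It gives the time, the measured TCP pose, the force, the opening and the grip force at its end, in the units of the state.
- get_state(): the state, without advancing time (a new reading comes with each control period).
- cams.read_camera(name): name is "scene" or "top" or "wrist"; returns a dict with "color" (480x640x3 uint8, blue, green, red), "vfov" (degrees; the focal length in pixels is half the picture's height over the tangent of half this angle, whatever the lens; pixels are square), "cx", "cy" (the principal point, pixels), "rvec" (rotation vector, rad) and "tvec" (3), from world to camera coordinates, as OpenCV has them. Camera axes: x right, y down, z forward; pixel columns grow to the right and rows downward; lengths in m; the calibration is good to about 2 mm. A picture is of the moment at which its call begins. There is no depth.
- ctrl.sign_off(): hands the job in; it is judged then, once.
The state is a dict: "time": time; "qpos": joint angles; "dq": joint speeds; "joint_efforts": joint torques, N m; "eef_pos": TCP position; "tcp_rot": TCP orientation; "contact_force": force on the tool from outside, world axes, zero at the start; "wrist_torque": the same for the moment, N m; "opening": opening from 0.0 (shut) to 1.0 (fully open); "finger_force": force on a finger pad.
Only numpy, scipy, OpenCV 4.12 (cv2) and the standard library are available. Lean on these libraries where they do the work, as an engineer would, in place of code of your own. Each camera call takes 0.05 s, during which the arm holds its last target. There are 200 camera calls.

## Working session

There is one attempt and no reset: what is moved stays moved. The work goes in short steps, Python scripts to look and compute and a tool call to move; the robot and the scene stay as the last step left them, time stands still between calls to the robot, and variables do not carry over. Pictures are saved under pics/ and viewed, at most 15 in all, crops included, and the job is handed in when it is done.

Besides the shell and the picture viewer there is one more tool, called after "Call:" as name(argument=value, ...) on one line, values as JSON. jog_arm: Moves the arm, as the interface text tells. Its arguments: {"type":"object","properties":{"deltas":{"type":"string"},"gripper":{"type":"number"},"squeeze":{"type":"number"}},"required":["deltas"]}

```bash
mkdir -p pics
cat > h.py <<'E'
import numpy as np, cv2, json, sys
from plant import get_state, cams, ctrl
def snap(n,f):
    c=cams.read_camera(n); cv2.imwrite(f'pics/{f}.png',c['color'])
    np.savez(f'{f}.npz',**{k:np.array(v) for k,v in c.items()}); return c
def K(c):
    f=240/np.tan(np.radians(float(c['vfov']))/2); return np.array([[f,0,float(c['cx'])],[0,f,float(c['cy'])],[0,0,1]])
def w(f,u,v,z):
    c=np.load(f'{f}.npz'); R=cv2.Rodrigues(c['rvec'])[0]; t=c['tvec'].reshape(3)
    d=R.T@np.linalg.inv(K(c))@[u,v,1]; o=-R.T@t
    return (o+d*(z-o[2])/d[2])
def p(f,X):
    c=np.load(f'{f}.npz'); return cv2.projectPoints(np.array(X,float).reshape(-1,3),c['rvec'],c['tvec'],K(c),None)[0].reshape(-1,2)
E
python3 - <<'E'
from h import *
for n in('scene','top'):
    c=snap(n,n+'0'); R=cv2.Rodrigues(c['rvec'])[0]; print(n,c['vfov'],-R.T@np.array(c['tvec']).reshape(3),R[2])
s=get_state(); print(s['time'],s['eef_pos'],s['tcp_rot'])
E
```

```text
scene 42.05052732906355 [0.88452253 0.53337079 1.07519891] [-0.21974916 -0.46278141 -0.85880363]
top 56.948125454033196 [0.53364001 0.00237668 0.89055401] [ 0.10238476  0.00734746 -0.99471774]
0.1 [0.28829584 0.60971156 0.24905074] [ 2.19112206e-01  9.75699057e-01 -1.02262260e-03 -3.82052274e-04]
```

View pics/top0.png

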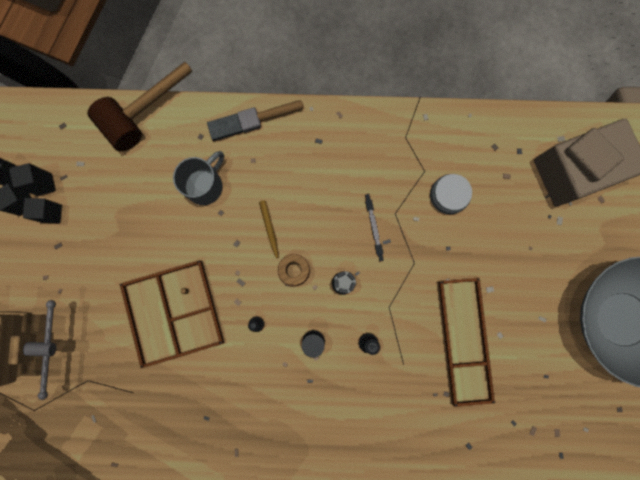

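View pics/scene0.png

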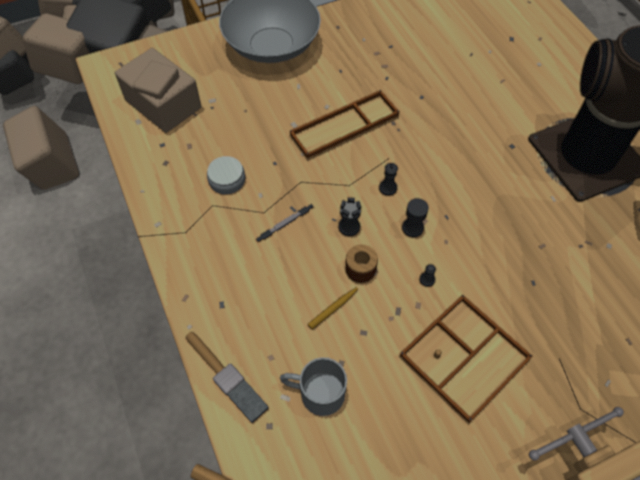

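Top view: finishing tray at about (172,313), cutting tray (466,341), punch (269,229), drum (293,270), cut rook (344,283), plain rook (313,345), king (369,344), pawn (256,324), riffler (374,228), mug (196,178). Next I'll enlarge these areas.

Run:
```python
from h import *
i=cv2.imread('pics/top0.png')
for n,x,y in(('cA',110,190),('cB',300,190)):
    a=cv2.resize(i[y:y+195,x:x+200],None,fx=3,fy=3,interpolation=cv2.INTER_CUBIC)
    a=cv2.convertScaleAbs(a,alpha=1.5,beta=10)
    b=cv2.resize(i[y:y+195,x:x+200],None,fx=3,fy=3)
    for k in range(0,200,20): cv2.putText(a,str(x+k),(3*k,8),0,.3,(255,255,255),1); cv2.line(a,(3*k,9),(3*k,14),(255,255,255),1)
    for k in range(0,195,20): cv2.putText(a,str(y+k),(0,3*k+4),0,.3,(255,255,255),1); cv2.line(a,(20,3*k),(25,3*k),(255,255,255),1)
    cv2.imwrite(f'pics/{n}.png',a)
```

```text
(no output)
```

View pics/cA.png

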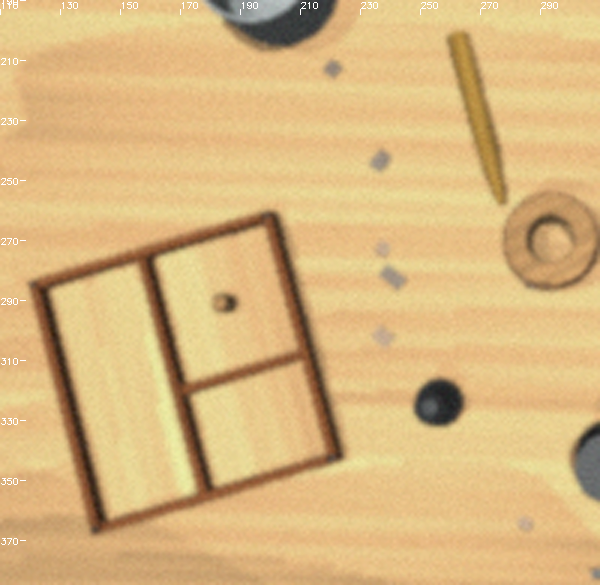

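View pics/cB.png

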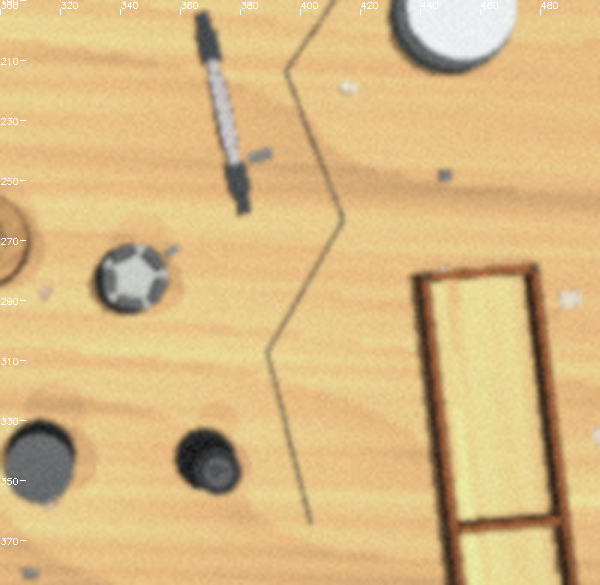

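Crop readings (full-image px): finishing tray outer corners (120.3,284.3), (201.3,260.7), (224,342.7), (142,367.3). Cutting tray top corners (437.7,281.7), (479.3,278). Punch butt (263,201.7), tip (277.7,257.7). Riffler ends (367.7,194.3), (381,261). Tops: plain rook (313,346), cut rook (345,282.7), drum (293.7,270).

Run:
```python
from h import *
from scipy.optimize import least_squares
def fit(hx,hy,pix,g):
    L=np.array([[hx,hy],[hx,-hy],[-hx,-hy],[-hx,hy]])
    def W(q,P): c,s=np.cos(q[2]),np.sin(q[2]); return P@np.array([[c,s],[-s,c]])+q[:2]
    M=np.array([w('top0',*a,.022)[:2] for a in pix])
    r=least_squares(lambda q:(W(q,L)-M).ravel(),g); print('tray',r.x.round(4),(r.fun*1000).round(1)); return r.x,W
q,W=fit(.085,.082,[(120.3,284.3),(201.3,260.7),(224,342.7),(142,367.3)],[.5,.3,0])
F=W(q,np.array([[0,.043],[-.047,-.036],[.035,-.036]]));print('trough,stall,dowel',F.round(4)); print('dowel seen',w('top0',110+225/3,190+302/3,.026).round(4))
q2,W=fit(.12,.039,[(437.7,281.7),(479.3,278),(494,402),(454.5,405)],[.4,-.3,0])
C=W(q2,np.array([[-.081,0],[.036,0]]));print('stall,trough',C.round(4))
ob={}
for n,u,v,z in(('plain',313,346,.08),('cut',345,282.7,.08),('drum',293.7,270,.05),('king',372.3,346.7,.087),('pawn',254,325,.045),('pb',263,201.7,.007),('pt',277.7,257.7,.007),('r1',367.7,194.3,.005),('r2',381,261,.005),('mug',196,178,.078)):
    ob[n]=w('top0',u,v,z);print(n,ob[n].round(4),p('scene0',ob[n]).round(1))
for a,b in(('pb','pt'),('r1','r2')):
    d=ob[b]-ob[a];print(a,np.linalg.norm(d).round(4),np.degrees(np.arctan2(d[1],d[0])).round(1),((ob[a]+ob[b])/2).round(4),(ob[a]+d/np.linalg.norm(d)*.052).round(4))
i=cv2.imread('pics/scene0.png')
S=4;x0,y0=250,160;a=cv2.resize(i[y0:y0+150,x0:x0+200],None,fx=S,fy=S,interpolation=cv2.INTER_CUBIC);a=cv2.convertScaleAbs(a,alpha=1.5,beta=10)
def ring(c,r,z,col):
    t=np.linspace(0,2*np.pi,40);P=np.c_[c[0]+r*np.cos(t),c[1]+r*np.sin(t),0*t+z]
    cv2.polylines(a,[((p('scene0',P)-[x0,y0]+.5)*S).astype(int)],True,col,1)
ring(ob['plain'],.021,.08,(0,255,0));ring(ob['plain'],.023,.0,(0,255,0))
ring(ob['cut'],.021,.08,(0,255,0));ring(ob['cut'],.023,.0,(0,255,0))
ring(ob['drum'],.03,.05,(0,0,255));ring(ob['drum'],.03,0,(0,0,255))
for m,n in(('pb','pt'),('r1','r2')): cv2.line(a,*[tuple(int(k) for k in (p('scene0',ob[o])[0]-[x0,y0]+.5)*S) for o in (m,n)],(0,255,0),1)
cv2.imwrite('pics/ov.png',a)
```

```text
tray [0.487  0.2859 0.3209] [ 1.5 -0.1  2.3  0.6 -1.6 -0.3 -2.2 -0.1]
trough,stall,dowel [[0.4734 0.3267]
 [0.4537 0.2369]
 [0.5315 0.2628]]
dowel seen [0.5315 0.2617 0.026 ]
tray [ 0.4511 -0.2857  0.1219] [ 2.2 -1.8  2.1  2.  -1.3 -1.3 -3.   1.1]
stall,trough [[ 0.3707 -0.2955]
 [ 0.4868 -0.2813]]
plain [0.4393 0.009  0.08  ] [[417.9 206.9]]
cut [ 0.5546 -0.046   0.08  ] [[351.2 205.5]]
drum [0.5766 0.0501 0.05  ] [[362.1 257.4]]
king [ 0.442  -0.0968  0.087 ] [[391.4 164.8]]
pawn [0.4709 0.1218 0.045 ] [[429.6 269. ]]
pb [0.7156 0.1196 0.007 ] [[309.4 326.1]]
pt [0.6025 0.0855 0.007 ] [[356.7 288.1]]
r1 [ 0.7373 -0.0927  0.005 ] [[256.4 239.9]]
r2 [ 0.6019 -0.1217  0.005 ] [[312.8 205.6]]
mug [0.7427 0.238  0.078 ] [[322.9 376.8]]
pb 0.1181 -163.2 [0.6591 0.1025 0.007 ] [0.6658 0.1046 0.007 ]
r1 0.1384 -167.9 [ 0.6696 -0.1072  0.005 ] [ 0.6864 -0.1036  0.005 ]
```

View pics/ov.png

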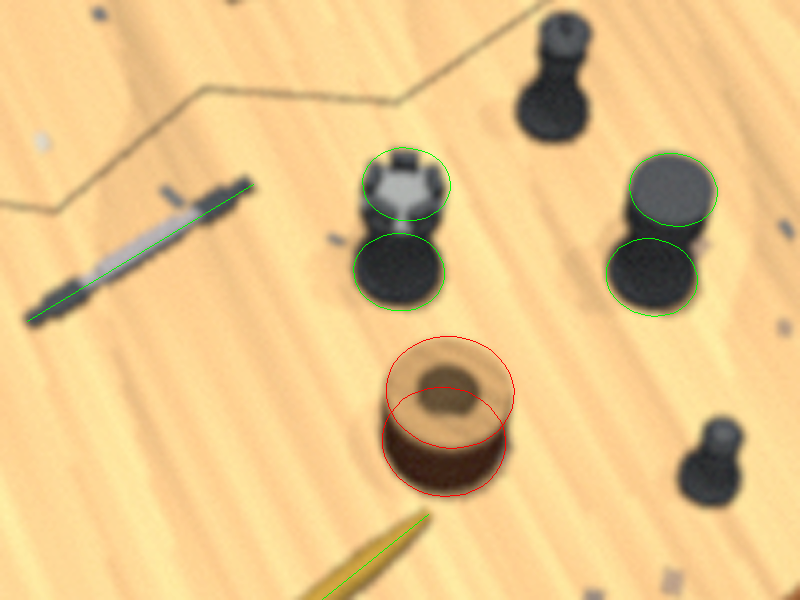

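Call:
jog_arm(deltas=".25 -1 -.2 0 0 0;.25 -1 -.2 0 0 0;.25 -1 -.2 0 0 0;.25 -1 -.2 0 0 0;.25 -1 -.2 0 0 0;.25 -1 -.2 0 0 0;.25 -1 -.2 0 0 0;.25 -1 -.2 0 0 0;.25 -1 -.2 0 0 0;.25 -1 -.2 0 0 0;.25 -1 -.2 0 0 0;.25 -1 -.2 0 0 0;.25 -1 -.2 0 0 0;.25 -1 -.2 0 0 0;.25 -1 -.2 0 0 0;.25 -1 -.2 0 0 0;.25 -1 -.2 0 0 0;.25 -1 -.2 0 0 0;.25 -1 -.2 0 0 0;.25 -1 -.2 0 0 0", gripper=1, squeeze=30)

```text
time: 2.6
eef_pos: [0.3887, 0.2089, 0.1702]
tcp_rot: [0.219, 0.976, 0.0, 0.0]
contact_force: [0.5, -0.6, 0.1]
opening: 0.998
finger_force: 0.0
```

Call:
jog_arm(deltas=".25 -1 0 0 0 0;.25 -1 0 0 0 0;.25 -1 0 0 0 0;.25 -1 0 0 0 0;.25 -1 0 0 0 0;.25 -1 0 0 0 0;.25 -1 0 0 0 0;.25 -1 0 0 0 0;.25 -1 0 0 0 0;.28 -1 0 0 0 0;0 0 -1 0 0 0;0 0 -1 0 0 0;0 0 -1 0 0 0;0 0 -1 0 0 0;0 0 -.8 0 0 0;0 0 -.35 0 0 0")

```text
time: 4.6
eef_pos: [0.4385, 0.01, 0.0664]
tcp_rot: [0.219, 0.976, -0.0, -0.001]
contact_force: [-0.1, 0.5, -0.3]
opening: 1.004
finger_force: 0.0
```

Call:
jog_arm(deltas="0 0 0 0 0 0;0 0 0 0 0 0;0 0 0 0 0 0;0 0 0 0 0 0;0 0 0 0 0 0;0 0 0 0 0 0", gripper=0)

```text
time: 5.35
eef_pos: [0.4399, 0.0099, 0.0682]
tcp_rot: [0.219, 0.976, -0.0, 0.001]
contact_force: [-1.6, -2.3, 6.1]
opening: 0.481
finger_force: 30.6
```

Call:
jog_arm(deltas="0 0 .5 0 0 0;0 0 1 0 0 0;0 0 1 0 0 0;0 0 1 0 0 0;0 0 1 0 0 0;0 0 1 0 0 0;0 -1 .5 0 0 0;0 -1 0 0 0 0;0 -1 0 0 0 0;0 -1 0 0 0 0;0 -1 0 0 0 0;0 -1 0 0 0 0;0 -1 0 0 0 0;0 -1 0 0 0 0;-.4 -1 0 0 0 0;-.5 -1 0 0 0 0;-.5 -1 0 0 0 0;-.5 -1 0 0 0 0;-.5 -1 0 0 0 0;-.5 -1 0 0 0 0")

```text
time: 7.85
eef_pos: [0.3804, -0.2697, 0.1867]
tcp_rot: [0.219, 0.976, 0.001, -0.0]
contact_force: [-0.0, 0.5, -1.9]
opening: 0.482
finger_force: 30.9
```

Call:
jog_arm(deltas="-.3 -1 0 0 0 0;-.2 -.3 0 0 0 0;0 0 -1 0 0 0;0 0 -1 0 0 0;0 0 -1 0 0 0;0 0 -1 0 0 0;0 0 -.8 0 0 0;0 0 -.3 0 0 0;0 0 -.2 0 0 0;0 0 -.1 0 0 0")

```text
time: 9.1
eef_pos: [0.3715, -0.2961, 0.0797]
tcp_rot: [0.219, 0.976, -0.0, 0.0]
contact_force: [-0.7, -0.3, -1.9]
opening: 0.48
finger_force: 30.9
```

Run:
```python
from h import *
c=snap('scene','s1');a=c['color'];x0,y0=300,70
a=cv2.resize(a[y0:y0+130,x0:x0+160],None,fx=4,fy=4,interpolation=cv2.INTER_CUBIC);cv2.imwrite('pics/s1c.png',cv2.convertScaleAbs(a,alpha=1.5))
print(get_state()['eef_pos'],get_state()['contact_force'])
```

```text
[ 0.37136235 -0.29602673  0.07952946] [-0.37289879 -0.28400097 -2.3370065 ]
```

View pics/s1c.png

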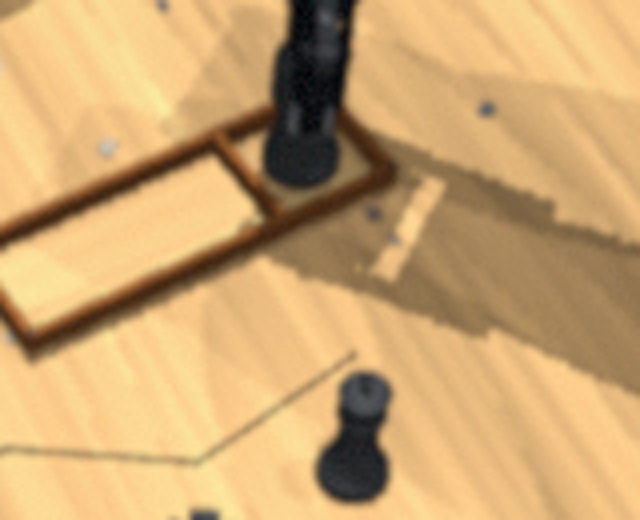

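The rook hangs over the stall with its foot inside the walls (crop 300,160). I'll lower it gently.

Call:
jog_arm(deltas="0 0 -.1 0 0 0;0 0 -.1 0 0 0;0 0 0 0 0 0")

```text
time: 9.52
eef_pos: [0.3711, -0.2957, 0.0752]
tcp_rot: [0.219, 0.976, 0.0, -0.0]
contact_force: [-0.3, -0.1, -2.0]
opening: 0.486
finger_force: 30.9
```

Call:
jog_arm(deltas="0 0 -.05 0 0 0;0 0 0 0 0 0")

```text
time: 9.78
eef_pos: [0.3712, -0.2959, 0.0744]
tcp_rot: [0.219, 0.976, -0.0, 0.0]
contact_force: [0.2, 0.3, -3.1]
opening: 0.48
finger_force: 30.9
```

Call:
jog_arm(deltas="0 0 -.05 0 0 0;0 0 0 0 0 0")

```text
time: 10.02
eef_pos: [0.3716, -0.2962, 0.0742]
tcp_rot: [0.219, 0.976, -0.0, 0.0]
contact_force: [-1.2, 1.3, 5.1]
opening: 0.478
finger_force: 31.2
```

Call:
jog_arm(deltas="0 0 -.05 0 0 0;0 0 0 0 0 0")

```text
time: 10.28
eef_pos: [0.3718, -0.2964, 0.0742]
tcp_rot: [0.219, 0.976, -0.0, 0.0]
contact_force: [-1.5, 2.6, 10.0]
opening: 0.483
finger_force: 31.4
```

Contact at 0.0742, so I'll release and go to the punch.

Call:
jog_arm(deltas="0 0 .1 0 0 0;0 0 0 0 0 0;0 0 0 0 0 0;0 0 0 0 0 0;0 0 .5 0 0 0;0 0 1 0 0 0;0 0 1 0 0 0;0 0 1 0 0 0;0 0 1 0 0 0", gripper=0.85)

```text
time: 11.4
eef_pos: [0.3713, -0.2959, 0.1657]
tcp_rot: [0.219, 0.976, -0.0, 0.0]
contact_force: [0.1, 0.5, -0.4]
opening: 0.851
finger_force: 0.0
```

Call:
jog_arm(deltas=".7 1 0 0 0 .36;.7 1 0 0 0 .36;.7 1 0 0 0 .36;.7 1 0 0 0 .36;.7 1 0 0 0 .36;.7 1 0 0 0 .36;.7 1 0 0 0 .36;.7 1 0 0 0 .36;.7 1 0 0 0 .36;.7 1 0 0 0 .36;.7 1 0 0 0 .36;.7 1 0 0 0 .36;.7 1 0 0 0 .36;.7 1 0 0 0 .36;.7 1 0 0 0 .36;.7 1 0 0 0 .36;.7 1 0 0 0 .4;.8 1 0 0 0 .4;.9 1 0 0 0 .4;.9 1 0 0 0 .4", gripper=0.4)

```text
time: 13.9
eef_pos: [0.6618, 0.1049, 0.165]
tcp_rot: [-0.147, 0.989, -0.0, 0.0]
contact_force: [-0.0, -0.1, 0.1]
opening: 0.4
finger_force: 0.0
```

Run:
```python
from h import *
c=snap('wrist','w1');d=snap('top','t1')['color'];e=snap('scene','s2')['color']
a=cv2.resize(c['color'],(400,300));s=get_state()['eef_pos'];print(s,p('w1',[.6658,.1046,.007]),p('w1',[s[0],s[1],.007]),p('w1',[[.7156,.1196,.007],[.6025,.0855,.007]]))
im=np.vstack([np.hstack([a,cv2.resize(d[270:420,410:510],None,fx=2,fy=2)]),np.hstack([cv2.resize(e[80:200,280:440],(400,300)),cv2.resize(e[240:340,280:380],(200,300)) ])])
cv2.imwrite('pics/m1.png',cv2.convertScaleAbs(im,alpha=1.4))
```

```text
[0.6615455  0.1048552  0.16474521] [[304.93473415 234.26434465]] [[307.11046138 228.53262843]] [[304.90242283 305.23071068]
 [304.92993484 133.71517123]]
```

View pics/m1.png

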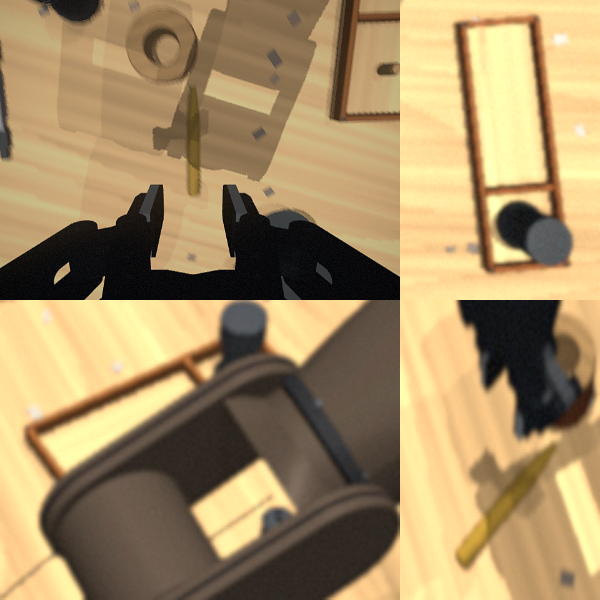

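The wrist picture shows the punch aligned with the finger gap (x≈309 against 307) and about 6 mm further toward its butt. In the top view the plain rook stands in its stall.

Call:
jog_arm(deltas=".27 .05 -1 0 0 0;0 0 -1 0 0 0;0 0 -1 0 0 0;0 0 -1 0 0 0;0 0 -1 0 0 0;0 0 -1 0 0 0;0 0 -.7 0 0 0;0 0 -.35 0 0 0;0 0 0 0 0 0")

```text
time: 15.18
eef_pos: [0.6665, 0.1052, 0.0229]
tcp_rot: [-0.147, 0.989, 0.0, -0.0]
contact_force: [-0.3, 0.5, -0.5]
opening: 0.403
finger_force: 0.0
```

Call:
jog_arm(deltas="0 0 0 0 0 0;0 0 0 0 0 0;0 0 0 0 0 0;0 0 0 0 0 0;0 0 0 0 0 0", gripper=0, squeeze=50)

```text
time: 15.8
eef_pos: [0.6674, 0.1052, 0.0245]
tcp_rot: [-0.147, 0.989, -0.0, 0.001]
contact_force: [-0.2, 0.9, 5.7]
opening: 0.142
finger_force: 51.2
```

Call:
jog_arm(deltas="0 0 .5 0 0 0;0 0 1 0 0 0;0 0 1 0 0 0;0 0 1 0 0 0;0 0 1 0 0 0;0 0 1 0 0 0;0 0 1 0 0 0")

```text
time: 16.68
eef_pos: [0.6665, 0.1052, 0.1548]
tcp_rot: [-0.147, 0.989, -0.0, 0.0]
contact_force: [-0.6, -0.2, -2.0]
opening: 0.136
finger_force: 50.4
```

Call:
jog_arm(deltas="-.4 -.9 0 0 0 0;-.4 -1 0 0 0 -.1;-.4 -1 0 0 0 -.1;-.4 -1 0 0 0 -.1;-.4 -1 0 0 0 -.1;-.4 -1 0 0 0 -.1;-.4 -1 0 0 0 -.1;-.4 -1 0 0 0 -.1;-.4 -1 0 0 0 -.1;-.4 -1 0 0 0 -.1;-.4 -1 0 0 0 -.1;-.4 -1 0 0 0 -.1;-.4 -1 0 0 0 -.1;-.4 -1 0 0 0 -.1;-.5 -1 0 0 0 -.1;-.5 -1 0 0 0 -.1;-.5 -1 0 0 0 -.1;-.5 -.9 0 0 0 -.1;-.5 -.7 0 0 0 0;0 0 0 0 0 0")

```text
time: 19.18
eef_pos: [0.5039, -0.2658, 0.1533]
tcp_rot: [-0.061, 0.998, 0.0, 0.0]
contact_force: [-0.2, 0.2, 0.2]
opening: 0.139
finger_force: 50.4
```

Run:
```python
from h import *
c=snap('wrist','w2');d=snap('top','t2')['color']
print(get_state()['eef_pos'],get_state()['tcp_rot'])
im=np.hstack([cv2.resize(c['color'],(480,360)),cv2.resize(d[240:420,400:520],(240,360))])
cv2.imwrite('pics/m2.png',cv2.convertScaleAbs(im,alpha=1.4))
```

```text
[ 0.50452971 -0.26467344  0.1532854 ] [-6.19020268e-02  9.98082207e-01  2.03124546e-04  7.65234594e-05]
```

View pics/m2.png

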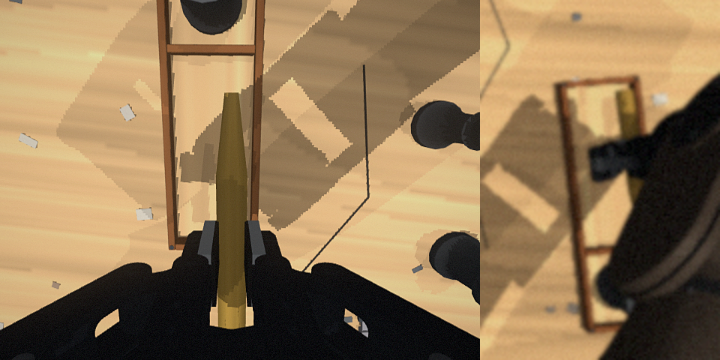

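The punch is held level and parallel to the trough, and needs a shift of about (-9,-15) mm before lowering.

Call:
jog_arm(deltas="-.25 -.4 0 0 0 0;-.2 -.35 -.5 0 0 0;0 0 -1 0 0 0;0 0 -1 0 0 0;0 0 -1 0 0 0;0 0 -1 0 0 0;0 0 -.8 0 0 0;0 0 -.4 0 0 0;0 0 -.15 0 0 0;0 0 0 0 0 0")

```text
time: 20.52
eef_pos: [0.4959, -0.2801, 0.0367]
tcp_rot: [-0.062, 0.998, -0.0, 0.0]
contact_force: [-0.0, -0.1, -0.7]
opening: 0.141
finger_force: 50.4
```

Call:
jog_arm(deltas="0 0 -.1 0 0 0;0 0 -.05 0 0 0;0 0 0 0 0 0")

```text
time: 20.9
eef_pos: [0.4956, -0.2799, 0.0335]
tcp_rot: [-0.062, 0.998, -0.0, 0.0]
contact_force: [-0.8, 0.5, -0.3]
opening: 0.138
finger_force: 50.4
```

Call:
jog_arm(deltas="0 0 -.1 0 0 0;0 0 0 0 0 0")

```text
time: 21.15
eef_pos: [0.4954, -0.2797, 0.0311]
tcp_rot: [-0.062, 0.998, 0.0, -0.0]
contact_force: [0.1, -0.3, -0.9]
opening: 0.139
finger_force: 50.4
```

Call:
jog_arm(deltas="0 0 -.05 0 0 0;0 0 0 0 0 0")

```text
time: 21.4
eef_pos: [0.4957, -0.2799, 0.0306]
tcp_rot: [-0.062, 0.998, -0.0, 0.0]
contact_force: [-1.0, 0.2, 0.5]
opening: 0.138
finger_force: 50.6
```

Call:
jog_arm(deltas="0 0 0 0 0 0;0 0 0 0 0 0;0 0 0 0 0 0;0 0 .5 0 0 0;0 0 1 0 0 0;0 0 1 0 0 0;0 0 1 0 0 0;0 0 1 0 0 0;0 0 1 0 0 0;0 0 1 0 0 0", gripper=0.28)

```text
time: 22.65
eef_pos: [0.4955, -0.2798, 0.1618]
tcp_rot: [-0.062, 0.998, -0.0, 0.0]
contact_force: [-0.4, -0.5, 1.4]
opening: 0.276
finger_force: 0.0
```

Call:
jog_arm(deltas=".25 1 0 0 0 0;.25 1 0 0 0 0;.25 1 0 0 0 0;.25 1 0 0 0 0;.25 1 0 0 0 0;.25 1 0 0 0 0;.25 1 0 0 0 0;.25 1 0 0 0 0;.25 1 0 0 0 0;.25 1 0 0 0 0;.25 1 0 0 0 0;.2 .7 0 0 0 0;0 0 0 0 0 0", gripper=0.78)

```text
time: 24.28
eef_pos: [0.5547, -0.0448, 0.1603]
tcp_rot: [-0.063, 0.998, -0.0, -0.0]
contact_force: [0.1, 0.4, -0.0]
opening: 0.78
finger_force: 0.0
```

Run:
```python
from h import *
c=snap('wrist','w3');d=snap('top','t3')['color'];s=get_state()['eef_pos']
print(s,p('w3',[s[0],s[1],.08]),p('w3',[.5546,-.046,.08]))
im=np.hstack([cv2.resize(c['color'],(480,360)),cv2.resize(d[240:420,400:520],(240,360))])
cv2.imwrite('pics/m3.png',cv2.convertScaleAbs(im,alpha=1.4))
```

```text
[ 0.55457379 -0.04591518  0.16030807] [[304.04653687 264.03458185]] [[303.87211351 264.06381033]]
```

View pics/m3.png

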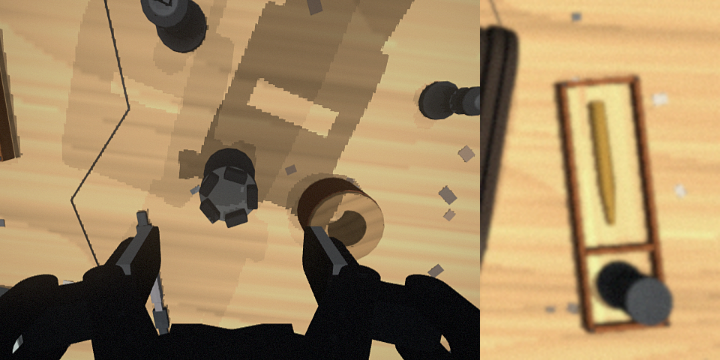

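The punch lies in the trough. The cut rook's top, at about (305,259) in the wrist view, agrees with the prediction, so I'll descend.

Call:
jog_arm(deltas="0 0 -1 0 0 0;0 0 -1 0 0 0;0 0 -1 0 0 0;0 0 -1 0 0 0;0 0 -.6 0 0 0;0 0 -.2 0 0 0;0 0 0 0 0 0", squeeze=30)

```text
time: 25.25
eef_pos: [0.5548, -0.046, 0.0646]
tcp_rot: [-0.062, 0.998, -0.0, 0.0]
contact_force: [-0.1, -0.3, 0.6]
opening: 0.785
finger_force: 0.0
```

Call:
jog_arm(deltas="0 0 0 0 0 0;0 0 0 0 0 0;0 0 0 0 0 0;0 0 0 0 0 0;0 0 0 0 0 0", gripper=0)

```text
time: 25.88
eef_pos: [0.5554, -0.0461, 0.0654]
tcp_rot: [-0.062, 0.998, -0.0, 0.001]
contact_force: [-0.4, -0.7, 5.6]
opening: 0.475
finger_force: 30.6
```

Call:
jog_arm(deltas="0 0 .4 0 0 0;0 0 1 0 0 0;0 0 1 0 0 0;0 0 1 0 0 0;0 0 1 0 0 0;0 0 1 0 0 0;-.4 1 0 0 0 .2;-.4 1 0 0 0 .2;-.4 1 0 0 0 .2;-.4 1 0 0 0 .2;-.4 1 0 0 0 .2;-.4 1 0 0 0 .2;-.4 1 0 0 0 .2;-.4 1 0 0 0 .2;-.4 1 0 0 0 .2;-.4 1 0 0 0 .15;-.4 1 0 0 0 0;-.4 1 0 0 0 0;-.25 1 0 0 0 0;0 1 0 0 0 0")

```text
time: 28.38
eef_pos: [0.4525, 0.2355, 0.1722]
tcp_rot: [-0.16, 0.987, -0.0, -0.0]
contact_force: [-0.5, 0.0, -1.4]
opening: 0.476
finger_force: 30.7
```

Call:
jog_arm(deltas="0 .2 -.5 0 0 0;0 0 -1 0 0 0;0 0 -1 0 0 0;0 0 -1 0 0 0;0 0 -.8 0 0 0;0 0 -.2 0 0 0;0 0 0 0 0 0")

```text
time: 29.25
eef_pos: [0.4536, 0.2381, 0.0823]
tcp_rot: [-0.159, 0.987, -0.0, -0.0]
contact_force: [0.1, 0.0, -1.8]
opening: 0.479
finger_force: 30.7
```

Run:
```python
from h import *
c=snap('scene','s4');a=c['color'];x0,y0=380,260
a=cv2.resize(a[y0:y0+170,x0:x0+170],None,fx=3.5,fy=3.5,interpolation=cv2.INTER_CUBIC)
P=p('s4',[.4537,.2369,.006])[0]; print((P-[x0,y0])*3.5,get_state()['eef_pos'])
cv2.imwrite('pics/s4c.png',cv2.convertScaleAbs(a,alpha=1.5))
```

```text
[298.45257149 231.06981813] [0.45404308 0.23826759 0.08281786]
```

View pics/s4c.png

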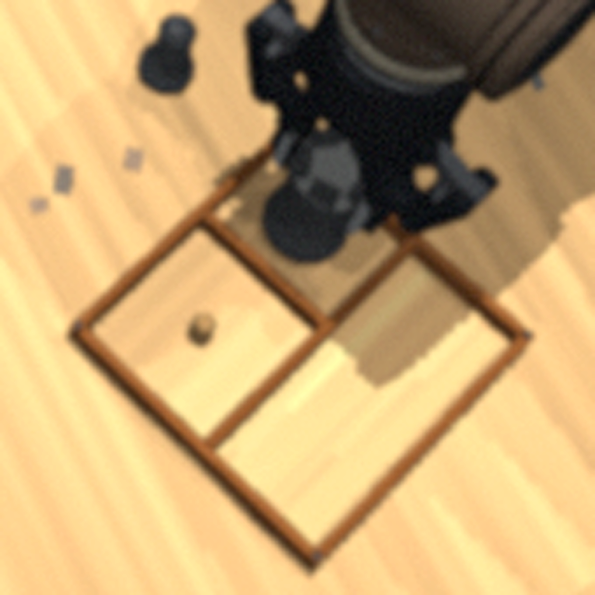

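The rook's foot (crop 305,222) is inside the empty stall. Lowering it now.

Call:
jog_arm(deltas="0 0 -.2 0 0 0;0 0 -.2 0 0 0;0 0 -.05 0 0 0;0 0 0 0 0 0")

```text
time: 29.8
eef_pos: [0.4535, 0.2382, 0.0732]
tcp_rot: [-0.159, 0.987, -0.0, -0.0]
contact_force: [-0.1, -0.0, -1.6]
opening: 0.474
finger_force: 30.7
```

Call:
jog_arm(deltas="0 0 -.05 0 0 0;0 0 0 0 0 0")

```text
time: 30.05
eef_pos: [0.4536, 0.2382, 0.0723]
tcp_rot: [-0.159, 0.987, -0.0, -0.0]
contact_force: [-0.4, -0.2, -1.2]
opening: 0.477
finger_force: 30.7
```

Call:
jog_arm(deltas="0 0 -.05 0 0 0;0 0 0 0 0 0")

```text
time: 30.3
eef_pos: [0.4537, 0.2382, 0.0715]
tcp_rot: [-0.159, 0.987, 0.0, 0.0]
contact_force: [0.3, -0.5, -0.5]
opening: 0.476
finger_force: 30.7
```

Call:
jog_arm(deltas="0 0 -.05 0 0 0;0 0 0 0 0 0")

```text
time: 30.55
eef_pos: [0.4542, 0.2384, 0.0715]
tcp_rot: [-0.159, 0.987, 0.0, 0.0]
contact_force: [-1.4, -1.7, 5.1]
opening: 0.478
finger_force: 31.1
```

Call:
jog_arm(deltas="0 0 0 0 0 0;0 0 0 0 0 0")

```text
time: 30.8
eef_pos: [0.4542, 0.2383, 0.0714]
tcp_rot: [-0.159, 0.987, 0.0, 0.0]
contact_force: [-2.1, -2.0, 5.8]
opening: 0.477
finger_force: 31.2
```

Call:
jog_arm(deltas="0 0 .1 0 0 0;0 0 0 0 0 0;0 0 0 0 0 0;0 0 0 0 0 0;0 0 .5 0 0 0;0 0 1 0 0 0;0 0 1 0 0 0;0 0 1 0 0 0;0 0 1 0 0 0", gripper=0.8)

```text
time: 31.92
eef_pos: [0.4537, 0.2382, 0.1637]
tcp_rot: [-0.159, 0.987, 0.0, 0.0]
contact_force: [-0.2, 0.2, 0.5]
opening: 0.801
finger_force: 0.0
```

Call:
jog_arm(deltas=".6 -1 0 0 0 0;.6 -1 0 0 0 0;.6 -1 0 0 0 0;.6 -1 0 0 0 0;.6 -1 0 0 0 0;.6 -1 0 0 0 0;.6 -1 0 0 0 0;.7 -1 0 0 0 0;.7 -1 0 0 0 0;.6 -.4 0 0 0 0;0 0 0 0 0 0", gripper=1)

```text
time: 33.3
eef_pos: [0.5784, 0.0496, 0.1624]
tcp_rot: [-0.158, 0.987, 0.0, 0.0]
contact_force: [0.3, -0.5, 0.4]
opening: 1.0
finger_force: 0.0
```

Run:
```python
from h import *
c=snap('wrist','w5');d=snap('top','t5')['color'];s=get_state()['eef_pos']
print(s,p('w5',[s[0],s[1],.05]),p('w5',[.5766,.0501,.05]))
im=np.hstack([cv2.resize(c['color'],(480,360)),cv2.resize(d[250:375,110:230],(320,333))[:333],]) if 0 else np.hstack([cv2.resize(c['color'],(480,360)),cv2.resize(d[250:380,110:230],(320,360))])
cv2.imwrite('pics/m5.png',cv2.convertScaleAbs(im,alpha=1.4))
```

```text
[0.57736604 0.05054341 0.16202542] [[308.81403582 245.87324767]] [[308.49672423 244.41502255]]
```

View pics/m5.png

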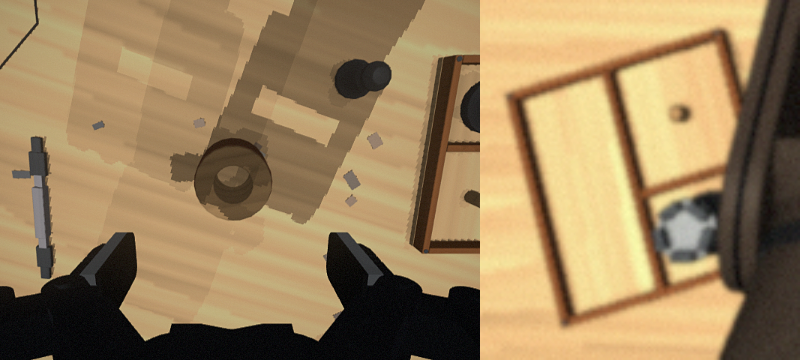

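The drum top is at about (312,240) in the wrist view, 2–3 mm from the TCP. The cut rook stands in its stall. Picking up the drum.

Call:
jog_arm(deltas="-.1 .05 -1 0 0 0;0 0 -1 0 0 0;0 0 -1 0 0 0;0 0 -1 0 0 0;0 0 -1 0 0 0;0 0 -.8 0 0 0;0 0 -.25 0 0 0;0 0 0 0 0 0")

```text
time: 34.4
eef_pos: [0.5757, 0.0512, 0.0411]
tcp_rot: [-0.159, 0.987, 0.0, -0.0]
contact_force: [-0.4, 0.7, -0.1]
opening: 1.0
finger_force: 0.0
```

Call:
jog_arm(deltas="0 0 0 0 0 0;0 0 0 0 0 0;0 0 0 0 0 0;0 0 0 0 0 0;0 0 0 0 0 0", gripper=0)

```text
time: 35.02
eef_pos: [0.5767, 0.0511, 0.0427]
tcp_rot: [-0.159, 0.987, -0.0, 0.001]
contact_force: [-1.3, -0.6, 6.2]
opening: 0.693
finger_force: 32.8
```

Call:
jog_arm(deltas="0 0 .4 0 0 0;0 0 1 0 0 0;0 0 1 0 0 0;0 0 1 0 0 0;0 0 1 0 0 0;0 0 1 0 0 0;0 0 1 0 0 0;-.3 1 0 0 0 0;-.3 1 0 0 0 0;-.2 1 0 0 0 0;-.2 1 0 0 0 0;-.2 1 0 0 0 0;-.2 1 0 0 0 0;-.2 1 0 0 0 0;-.2 1 0 0 0 0;-.2 1 0 0 0 0;-.2 1 0 0 0 0;0 .6 0 0 0 0;0 0 0 0 0 0")

```text
time: 37.4
eef_pos: [0.5316, 0.264, 0.1693]
tcp_rot: [-0.16, 0.987, -0.0, 0.0]
contact_force: [0.7, -0.3, -0.6]
opening: 0.688
finger_force: 32.5
```

Run:
```python
from h import *
c=snap('wrist','w6');d=snap('scene','s6')['color'];s=get_state()['eef_pos']
print(s,p('w6',[.5315,.2622,.026])*.75)
im=np.hstack([cv2.resize(c['color'],(480,360)),cv2.resize(d[280:430,380:540],(320,360))])
cv2.imwrite('pics/m6.png',cv2.convertScaleAbs(im,alpha=1.4))
```

```text
[0.53169576 0.26299184 0.16924928] [[228.29793872 174.91638344]]
```

View pics/m6.png

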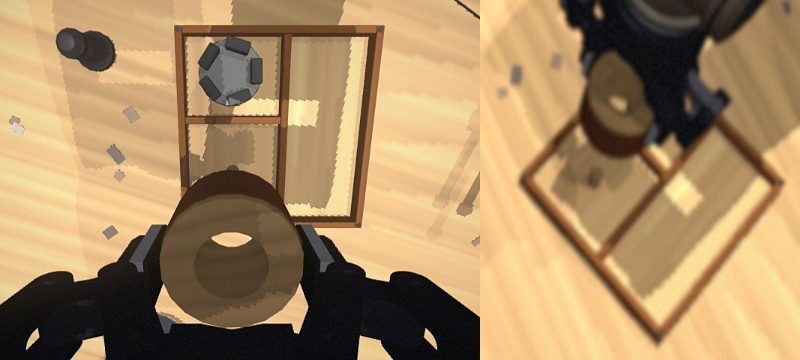

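The drum is held level and the dowel just shows beyond it, where predicted. Lowering over the dowel with force checks.

Call:
jog_arm(deltas="0 -.05 -1 0 0 0;0 0 -1 0 0 0;0 0 -1 0 0 0;0 0 -1 0 0 0;0 0 -.8 0 0 0;0 0 0 0 0 0")

```text
time: 38.25
eef_pos: [0.5304, 0.2618, 0.0712]
tcp_rot: [-0.159, 0.987, -0.0, -0.002]
contact_force: [-0.6, 0.2, -0.4]
opening: 0.686
finger_force: 32.5
```

Call:
jog_arm(deltas="0 0 -.2 0 0 0;0 0 -.2 0 0 0;0 0 -.15 0 0 0;0 0 0 0 0 0")

```text
time: 38.75
eef_pos: [0.5315, 0.2622, 0.0622]
tcp_rot: [-0.159, 0.987, 0.0, -0.0]
contact_force: [0.5, -0.2, -0.6]
opening: 0.687
finger_force: 32.5
```

Below the dowel's top with no contact, so the drum is over it.

Call:
jog_arm(deltas="0 0 -.2 0 0 0;0 0 -.2 0 0 0;0 0 -.15 0 0 0;0 0 0 0 0 0")

```text
time: 39.25
eef_pos: [0.5313, 0.2621, 0.0508]
tcp_rot: [-0.159, 0.987, -0.0, -0.0]
contact_force: [-0.1, 0.2, -0.0]
opening: 0.695
finger_force: 32.5
```

Call:
jog_arm(deltas="0 0 -.1 0 0 0;0 0 0 0 0 0")

```text
time: 39.5
eef_pos: [0.5315, 0.2622, 0.0492]
tcp_rot: [-0.159, 0.987, 0.0, -0.0]
contact_force: [0.4, 0.0, -1.5]
opening: 0.692
finger_force: 32.5
```

Call:
jog_arm(deltas="0 0 -.1 0 0 0;0 0 0 0 0 0")

```text
time: 39.75
eef_pos: [0.5318, 0.2623, 0.0487]
tcp_rot: [-0.159, 0.987, -0.0, -0.0]
contact_force: [-3.4, -1.8, 5.9]
opening: 0.688
finger_force: 33.1
```

Call:
jog_arm(deltas="0 0 0 0 0 0;0 0 0 0 0 0;0 0 0 0 0 0;0 0 .5 0 0 0;0 0 1 0 0 0;0 0 1 0 0 0;0 0 1 0 0 0;0 0 1 0 0 0;0 0 1 0 0 0", gripper=1)

```text
time: 40.88
eef_pos: [0.5316, 0.2622, 0.159]
tcp_rot: [-0.159, 0.987, 0.0, 0.0]
contact_force: [0.4, 0.2, 0.9]
opening: 0.998
finger_force: 0.0
```

Call:
jog_arm(deltas=".4 -1 0 0 0 -.1;.4 -1 0 0 0 -.1;.4 -1 0 0 0 -.1;.4 -1 0 0 0 -.1;.4 -1 0 0 0 -.1;.4 -1 0 0 0 -.1;.4 -1 0 0 0 -.1;.4 -1 0 0 0 -.1;.4 -1 0 0 0 -.1;.4 -1 0 0 0 -.1;.4 -1 0 0 0 -.1;.4 -1 0 0 0 0;.4 -1 0 0 0 0;.4 -1 0 0 0 0;.4 -1 0 0 0 0;.4 -1 0 0 0 0;.3 -1 0 0 0 0;.2 -1 0 0 0 0;0 -.5 0 0 0 0;0 0 0 0 0 0", gripper=0.35)

```text
time: 43.38
eef_pos: [0.6694, -0.1085, 0.1572]
tcp_rot: [-0.104, 0.995, 0.0, -0.0]
contact_force: [0.5, 0.2, -0.2]
opening: 0.35
finger_force: 0.0
```

Run:
```python
from h import *
c=snap('wrist','w7');d=snap('top','t7')['color'];s=get_state()['eef_pos']
print(s,get_state()['tcp_rot'],p('w7',[s[0],s[1],.005])*.75,p('w7',[[.7373,-.0927,.005],[.6019,-.1217,.005]])*.75)
im=np.hstack([cv2.resize(c['color'],(480,360)),cv2.resize(d[250:380,110:230],(320,360))])
cv2.imwrite('pics/m7.png',cv2.convertScaleAbs(im,alpha=1.4))
```

```text
[ 0.6693549  -0.10742579  0.15722906] [-1.04482210e-01  9.94526721e-01  2.20643177e-04 -1.43524895e-04] [[231.30971211 173.62124942]] [[231.73429899 245.35940635]
 [231.23785664  92.6896902 ]]
```

View pics/m7.png

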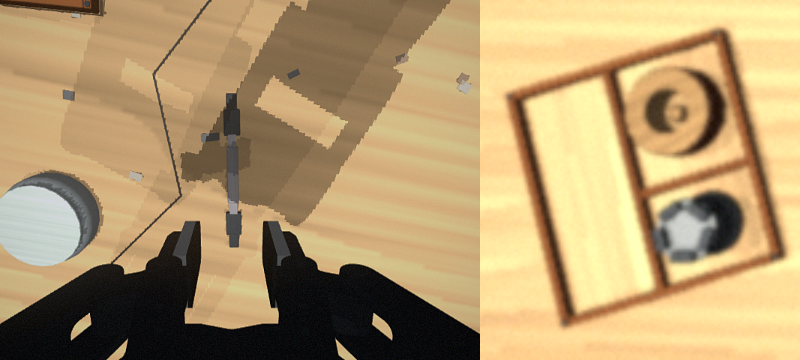

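The drum sits over the dowel. The riffler (ends 231,94 and 235,247) is aligned between the fingers.

Call:
jog_arm(deltas="0 0 -1 0 0 0;0 0 -1 0 0 0;0 0 -1 0 0 0;0 0 -1 0 0 0;0 0 -1 0 0 0;0 0 -1 0 0 0;0 0 -.5 0 0 0;0 0 -.25 0 0 0;0 0 0 0 0 0", squeeze=45)

```text
time: 44.6
eef_pos: [0.6698, -0.1079, 0.0224]
tcp_rot: [-0.104, 0.995, -0.0, 0.0]
contact_force: [1.1, -0.5, -0.1]
opening: 0.348
finger_force: 0.0
```

Call:
jog_arm(deltas="0 0 0 0 0 0;0 0 0 0 0 0;0 0 0 0 0 0;0 0 0 0 0 0;0 0 0 0 0 0", gripper=0)

```text
time: 45.22
eef_pos: [0.6703, -0.108, 0.0235]
tcp_rot: [-0.104, 0.995, -0.0, 0.001]
contact_force: [-0.4, 1.0, 5.8]
opening: 0.091
finger_force: 45.4
```

Call:
jog_arm(deltas="0 0 .4 0 0 0;0 0 1 0 0 0;0 0 1 0 0 0;0 0 1 0 0 0;0 0 1 0 0 0;0 0 1 0 0 0;0 0 1 0 0 0;0 0 .5 0 0 0")

```text
time: 46.22
eef_pos: [0.6702, -0.108, 0.1625]
tcp_rot: [-0.104, 0.995, -0.0, 0.001]
contact_force: [-0.2, -0.4, -0.9]
opening: 0.092
finger_force: 44.7
```

Call:
jog_arm(deltas="-.4 1 0 0 0 .1;-.4 1 0 0 0 .1;-.4 1 0 0 0 .1;-.4 1 0 0 0 .1;-.4 1 0 0 0 .1;-.4 1 0 0 0 .1;-.4 1 0 0 0 .1;-.4 1 0 0 0 .1;-.4 1 0 0 0 .1;-.4 1 0 0 0 .1;-.4 1 0 0 0 .1;-.5 1 0 0 0 0;-.5 1 0 0 0 0;-.5 1 0 0 0 0;-.5 1 0 0 0 0;-.5 1 0 0 0 0;-.5 1 0 0 0 0;-.5 1 0 0 0 0;-.5 1 0 0 0 0;-.5 1 0 0 0 0")

```text
time: 48.72
eef_pos: [0.4908, 0.2935, 0.1604]
tcp_rot: [-0.159, 0.987, 0.0, 0.0]
contact_force: [0.5, 0.3, -1.1]
opening: 0.096
finger_force: 44.6
```

Call:
jog_arm(deltas="-.5 1 0 0 0 0;-.4 .75 0 0 0 0;0 0 0 0 0 0")

```text
time: 49.1
eef_pos: [0.4728, 0.3282, 0.1603]
tcp_rot: [-0.16, 0.987, -0.0, -0.0]
contact_force: [0.6, -0.8, -0.7]
opening: 0.094
finger_force: 44.6
```

Run:
```python
from h import *
c=snap('wrist','w8');d=snap('top','t8')['color'];s=get_state()['eef_pos']
print(s,get_state()['tcp_rot'])
im=np.hstack([cv2.resize(c['color'],(480,360)),cv2.resize(d[250:380,110:230],(320,360))])
cv2.imwrite('pics/m8.png',cv2.convertScaleAbs(im,alpha=1.4))
```

```text
[0.47358348 0.32713435 0.16032002] [-1.59107797e-01  9.87261191e-01 -2.10598113e-04  6.99893243e-05]
```

View pics/m8.png

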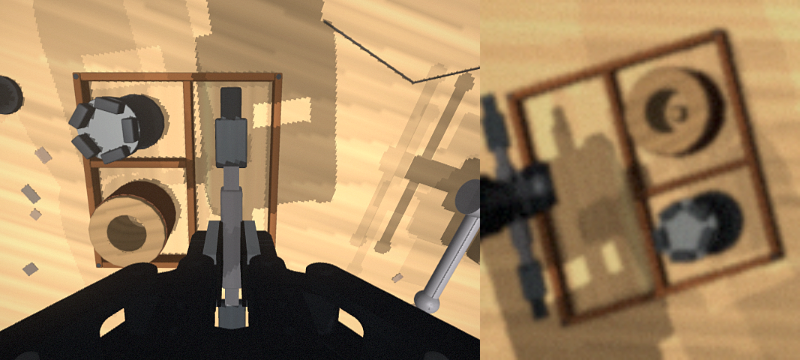

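Run:
```python
from h import *
s=np.array([.4733,.3273,.1425]);u=np.array([np.cos(.3217),np.sin(.3217),0])
print(p('w8',[s+.07*u,s,s-.07*u])*.75)
u2=u;c=np.array([.4734,.3267,.006]);v=np.array([-u[1],u[0],0])
print(p('w8',[c+.079*u+.033*v,c+.079*u-.033*v,c-.079*u+.033*v,c-.079*u-.033*v])*.75)
```

```text
[[227.71732596 358.49717832]
 [227.14656733 238.58734647]
 [226.41965056  85.87048223]]
[[263.268213   253.16709083]
 [194.29260657 253.20370454]
 [268.11851897  79.70566523]
 [188.28493755  79.78704258]]
```

Riffler held level, parallel to the trough and within a few mm of centre (far end at 87 against a predicted 86). Lowering.

Call:
jog_arm(deltas="-.1 0 -1 0 0 0;0 0 -1 0 0 0;0 0 -1 0 0 0;0 0 -1 0 0 0;0 0 -1 0 0 0;0 0 -.8 0 0 0;0 0 -.3 0 0 0;0 0 0 0 0 0")

```text
time: 50.2
eef_pos: [0.4715, 0.3272, 0.038]
tcp_rot: [-0.159, 0.987, -0.0, -0.0]
contact_force: [-0.6, 0.4, -0.4]
opening: 0.096
finger_force: 44.6
```

Call:
jog_arm(deltas="0 0 -.15 0 0 0;0 0 -.1 0 0 0;0 0 0 0 0 0")

```text
time: 50.58
eef_pos: [0.4716, 0.3272, 0.0335]
tcp_rot: [-0.159, 0.987, 0.0, 0.0]
contact_force: [-0.1, 0.4, -1.0]
opening: 0.095
finger_force: 44.6
```

Call:
jog_arm(deltas="0 0 -.05 0 0 0;0 0 0 0 0 0")

```text
time: 50.82
eef_pos: [0.4716, 0.3272, 0.0323]
tcp_rot: [-0.159, 0.987, -0.0, 0.0]
contact_force: [0.3, 0.2, 0.2]
opening: 0.097
finger_force: 44.6
```

Call:
jog_arm(deltas="0 0 -.1 0 0 0;0 0 0 0 0 0")

```text
time: 51.08
eef_pos: [0.4714, 0.3271, 0.0301]
tcp_rot: [-0.159, 0.987, -0.0, -0.0]
contact_force: [0.3, 1.0, -0.9]
opening: 0.098
finger_force: 44.6
```

Call:
jog_arm(deltas="0 0 -.05 0 0 0;0 0 0 0 0 0")

```text
time: 51.32
eef_pos: [0.4716, 0.3272, 0.0295]
tcp_rot: [-0.159, 0.987, 0.0, 0.0]
contact_force: [-0.6, -0.6, 0.8]
opening: 0.094
finger_force: 44.8
```

Call:
jog_arm(deltas="0 0 -.02 0 0 0;0 0 0 0 0 0;0 0 0 0 0 0;0 0 .4 0 0 0;0 0 1 0 0 0;0 0 1 0 0 0;0 0 1 0 0 0;0 0 1 0 0 0;0 0 1 0 0 0;0 0 1 0 0 0;0 1 1 0 0 0;0 1 1 0 0 0;0 1 0 0 0 0;0 1 0 0 0 0;0 1 0 0 0 0;0 1 0 0 0 0;0 1 0 0 0 0;0 1 0 0 0 0;0 0 0 0 0 0", gripper=0.24)

```text
time: 53.7
eef_pos: [0.4713, 0.4886, 0.1966]
tcp_rot: [-0.16, 0.987, -0.0, -0.0]
contact_force: [0.0, -0.3, 0.1]
opening: 0.244
finger_force: 0.0
```

Run:
```python
from h import *
d=snap('top','t9')['color'];e=snap('scene','s9')['color']
im=np.hstack([cv2.resize(d[160:420,100:510],(400,254)),cv2.resize(e[75:245,280:450],(254,254))])
im2=np.hstack([cv2.resize(d[250:380,110:230],(320,346)),cv2.resize(e[285:430,390:540],(334,346))])
cv2.imwrite('pics/m9.png',cv2.convertScaleAbs(np.vstack([im,im2]),alpha=1.4))
```

```text
(no output)
```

View pics/m9.png

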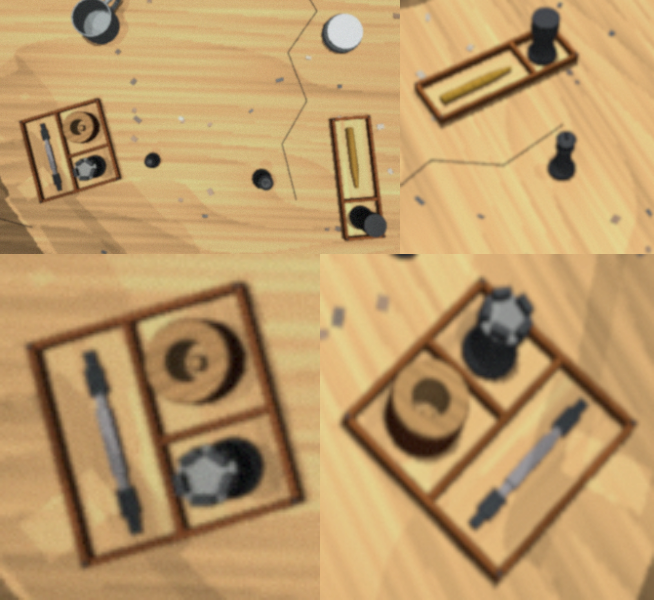

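All five pieces are in their compartments and flat on the tray floors. The king, pawn and mug haven't moved, and the gripper is clear.

```bash
python3 -c "
from plant import ctrl; print(ctrl.sign_off())"
```

```text
the job is handed in; nothing more can be done
None
```

Both kits are made up in the order asked and the job is handed in at about 54 s; the last pictures show every piece in place, with the king, pawn and mug where they were.

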